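# Slide the clamp round the curved retractor bar to its stop

## Robot

A 6-joint arm with a two-finger parallel gripper is mounted at the origin on a cart in front of the work surface, level with it; the furniture and walls round the work are solid. World frame = base frame: x ahead of the robot, y to its left, z up, the work surface at z = 0. Lengths are in m, angles in rad, forces in N, time in s.
With the tool pointing down it reaches from about 0.4 to 0.825 m from the base axis. Payload 7 kg.
Tool frame: the origin (TCP) lies at the very end of the fingers, on their centre line; the grasp point (between the pads) lies 19 mm behind it (arm.grip_point_offset is the distance from the TCP to the grasp point, in m); z points along the fingers, y is the line along which they close (so a half turn about z gives the same grasp; the last joint's range is limited). The gripper opens to 88 mm and grips with 3 to 60 N. Pads are 19 mm wide; open, the fingers measure 130 mm over their backs; the gripper's body (78 mm by 193 mm) begins 47 mm behind the grasp point.
Start: joints at [-0.837, 0.359, 0.012, 0, -1.224, -0.288], TCP at [0.291, -0.609, 0.227] pointing down, gripper open.
Joint ranges: [-3.07, 3.07], [-1.43, 2.12], [-1.02, 1.25], [-3.03, 1.67], [-3.05, -0], [-3.03, 3.03]. Speed limits (rad/s): [2.39, 2.39, 3.01, 3.14, 3.14, 3.14].

## Interface

Orientations are given as [roll, pitch, yaw] about the fixed x, y, z axes, in that order (R = Rz(yaw) Ry(pitch) Rx(roll)).
In Python, from station import arm, cams gives the robot as it stands.
- The arm moves only by the shell command python3 -m handwheel 'ROWS' [FORCE]. ROWS is JSON, a list that holds one entry, the list of rows, each a list of 7 numbers: the shift along the tool's x, y, z normalised to -1 to 1, where 1 is 0.08 m, then the turn, a rotation vector about the tool's x, y, z normalised to -1 to 1, where 1 is 0.5 rad, then the closure in counts, from 0 (fully open) to 255 (shut). In form: [[[x, y, z, wx, wy, wz, hand], ...]]. A call has 1 to 5 rows; each row is the pose to reach, as a shift and turn from the pose commanded when the call began, along the tool's axes at that moment; what a row does not reach only later rows make up. A row lasts 1/8 s, in which the tool goes at most 62.5 mm and 10.7 degrees, less where a joint would pass 70% of its speed; a pose out of reach is approached as far as the arm can. A call with a number of a shift or a turn outside -1 to 1 is refused whole. A call with a gripper value outside its range is refused whole. The fingers move at their own pace and stop on an object; FORCE is the grip in N (left out, the last holds). Time passes only in rows, so rows that repeat a pose let the fingers close. It gives the time, the measured TCP pose, the force, the opening and the grip force at its end, in the units of the state.
- arm.get_state(): the state, without advancing time (a new reading comes with each control period).
- cams.grab_frame(name): name is "scene" or "top" or "wrist"; returns the picture (400x640x3 uint8, blue, green, red); there is no depth.
- cams.camera_info(name): a dict with "camera_matrix" (3x3 intrinsics, pixels), "dist_coeffs" ([k1, k2, p1, p2, k3] as OpenCV has them; the pictures are not rectified), "R" (3x3) and "t" (3): a world point X has camera coordinates R X + t; the wrist camera has in their place "hand_eye" (4x4, takes a point from camera to tool coordinates, whose origin is the TCP and whose axes are the flange's). Camera axes: x right, y down, z forward; pixel columns grow to the right and rows downward; lengths in m; the calibration is good to about 2 mm. A picture is of the moment at which its call begins: read the wrist's pose just before it. camera_info takes no time and is no camera call.
- arm.job_done(): hands the job in; it is judged then, once.
The state is a dict: "t": time; "q": joint angles; "qd": joint speeds; "joint_efforts": joint torques, N m; "eef_pos": TCP position; "ee_rot": TCP orientation; "force": force on the tool from outside, world axes, zero at the start; "moment": the same for the moment, N m; "width": finger opening in m; "gripper_force": force on a finger pad.
Only numpy, scipy, OpenCV 4.12 (cv2) and the standard library are available. Lean on these libraries where they do the work, as an engineer would, in place of code of your own. Each camera call takes 0.05 s, during which the arm holds its last target. There are 200 camera calls.

## Task

Two steel retractor frames stand on the bench, each with a block-shaped sliding clamp on its bar. On the frame whose bar is curved, slide the clamp along the bar and round the bend, turning it with the bar, until it sits against the round stop collar at the other end, then let go of it. Leave the clamp on the straight bar where it is.

Things in the scene. Friction and masses are not known exactly. Their poses are not given: they have to be found in the camera images.
- curved_frame: fixed steel frame; origin on the bench inside the bend, z up. Level round bar 10 mm thick, centre line at z 90 mm; in its axes (x, y in mm): post (-70, 110), straight to (-70, 30), quarter circle of radius 100 about (30, 30) to (30, -70), straight to the second post (110, -70). Posts 99 mm high, head radius 10. Stop collar, 34 mm across, by the second post; its face is at x 94.
- curved_clamp_grip (a point): handle of the clamp on the curved bar, a 0.25 kg steel block 30 (along bar) x 36 x 61 mm, bore 18 mm, hanging loosely on the bar (raised 4 mm, the bore is centred). Upright square handle 18 x 18 mm, 46 high, on top. Point: handle axis, 20 mm below its top, 26 above the block, 42 above the bore centre; 128 above the bench. x along the bore in the direction of travel, z up.
- home (a point): where the handle point (curved_clamp_grip) is when that clamp hangs against the stop collar: 79, -70, 128 mm in the curved frame's axes. Its axes are the frame's: x runs along the bar towards the collar. The clamp starts on the straight piece by the other post, which has no collar.
- straight_clamp_grip (a point): the same handle point of the identical clamp on the other frame, whose bar is straight (200 mm between post axes, same height); not to be moved. x runs along that bar, z up.
Things that resemble listed ones, but are neither listed nor needed, are in the scene too. What is shaped like the part that bears curved_clamp_grip but red is not meant.

How it is judged:
At the end, for the whole second after the job is handed in: The clamp of the curved frame hangs upright on the bar at the stop collar: gap to the collar under 12 mm, handle point within 20 mm of home, bore in line with the bar there within 20 degrees, handle within 17 degrees of upright (distance between curved_clamp_grip and home below 0.02 m and x of curved_clamp_grip in the frame of home above -0.012 m and angle between the x axis of curved_clamp_grip and the x axis of home, either way round below 0.35 rad and angle between curved_clamp_grip's own z axis and vertical below 0.3 rad); the robot touches nothing.
It fails at once if the clamp on the straight bar is moved by more than 30 mm (distance of straight_clamp_grip from where it was at the start of the episode above 0.03 m).
It also fails if it takes over 45 s, if anything falls off the work surface, if the arm or the gripper's body presses on something with over 40 N, if the wrist force passes 120 N, or if a joint passes its speed limit or range.

## Working session

There is one attempt and no reset: what is moved stays moved. The work goes in short steps, Python scripts to look and compute and a shell command to move; the robot and the scene stay as the last step left them, time stands still between calls to the robot, and variables do not carry over. Pictures are saved under pics/ and viewed, at most 10 in all, crops included, and the job is handed in when it is done.

```bash
mkdir -p pics; ls; python3 - <<'E'
from station import arm,cams
import cv2
for n in("scene","top"):
    cv2.imwrite(f"pics/{n}0.png",cams.grab_frame(n)); i=cams.camera_info(n); print(n,i)
s=arm.get_state();print({k:s[k] for k in("t","q","eef_pos","ee_rot","force","width")}); print(cams.camera_info("wrist"),arm.grip_point_offset)
E
```

```text
pics
scene {'camera_matrix': array([[404.71139538,   0.        , 319.06865902],
       [  0.        , 404.71139538, 193.80761647],
       [  0.        ,   0.        ,   1.        ]]), 'dist_coeffs': array([-0.06814806,  0.        ,  0.        ,  0.        ,  0.        ]), 'R': array([[-0.90907846, -0.41641945, -0.01308452],
       [-0.31047248,  0.69806135, -0.64522647],
       [ 0.27781865, -0.5824991 , -0.76387931]]), 't': array([0.46057119, 0.19522115, 0.94629359])}
top {'camera_matrix': array([[421.3002216 ,   0.        , 318.71149003],
       [  0.        , 421.3002216 , 198.36850009],
       [  0.        ,   0.        ,   1.        ]]), 'dist_coeffs': array([-0.06317828,  0.        ,  0.        ,  0.        ,  0.        ]), 'R': array([[-0.02592806, -0.99963099, -0.00810064],
       [-0.986303  ,  0.02690111, -0.1627351 ],
       [ 0.16289297,  0.00377028, -0.98663654]]), 't': array([0.02139483, 0.50213819, 0.96795143])}
{'t': 0.1, 'q': array([-8.36850867e-01,  3.59325219e-01,  1.11626414e-02, -3.17932215e-04,
       -1.22409327e+00, -2.88101912e-01]), 'eef_pos': array([ 0.29086813, -0.60863648,  0.22571353]), 'ee_rot': array([ 3.14010835e+00, -1.28163888e-04, -2.69585726e+00]), 'force': array([-0.41703878, -0.01051824,  0.64324107]), 'width': 0.08814381519815778}
{'camera_matrix': array([[281.18965373,   0.        , 316.56358856],
       [  0.        , 281.18965373, 201.16559036],
       [  0.        ,   0.        ,   1.        ]]), 'dist_coeffs': array([-0.0149715,  0.       ,  0.       ,  0.       ,  0.       ]), 'hand_eye': array([[-1.11679793e-04, -9.50775801e-01, -3.09879594e-01,
         8.49491791e-02],
       [ 9.99999875e-01, -2.57219638e-04,  4.28806642e-04,
        -3.00752350e-04],
       [-4.87406096e-04, -3.09879508e-01,  9.50775711e-01,
        -1.58212659e-01],
       [ 0.00000000e+00,  0.00000000e+00,  0.00000000e+00,
         1.00000000e+00]])} 0.0188
```

View pics/top0.png

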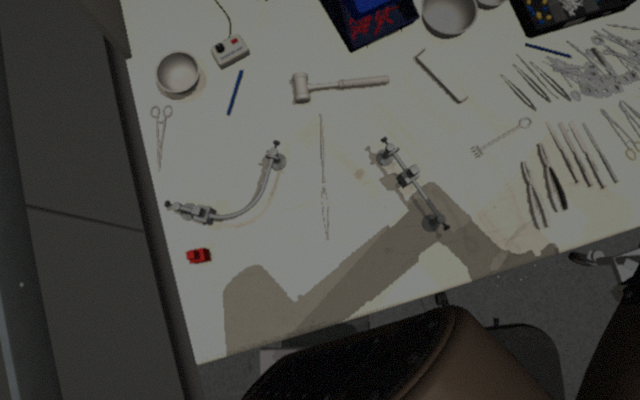

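View pics/scene0.png

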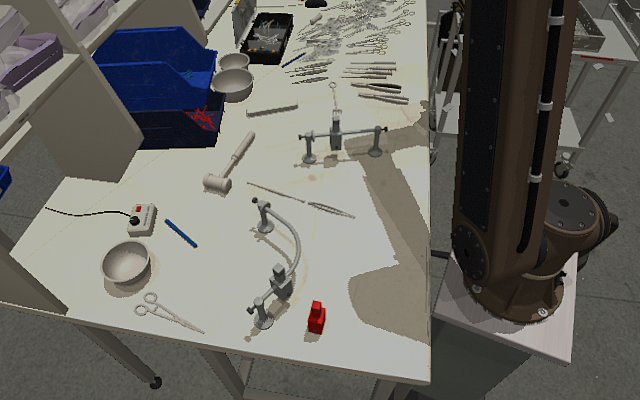

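Candidates: curved-bar clamp at top (203,214) / scene (280,278), which I choose; straight-bar clamp at top (407,176) / scene (336,133), not to be moved; red lookalike at top (199,256) / scene (317,318), not meant. Now a close crop to check.

```bash
python3 - <<'E'
import cv2,numpy as np
a=cv2.imread("pics/top0.png")[130:240,150:300];b=cv2.imread("pics/scene0.png")[185:335,230:330]
a=cv2.resize(a,None,fx=3,fy=3,interpolation=2);b=cv2.resize(b,None,fx=3,fy=3,interpolation=2)
o=np.zeros((450,750,3),np.uint8);o[:330,:450]=a;o[:,450:]=b
cv2.imwrite("pics/crop1.png",cv2.convertScaleAbs(o,alpha=1.4))
E
```

```text
(no output)
```

View pics/crop1.png

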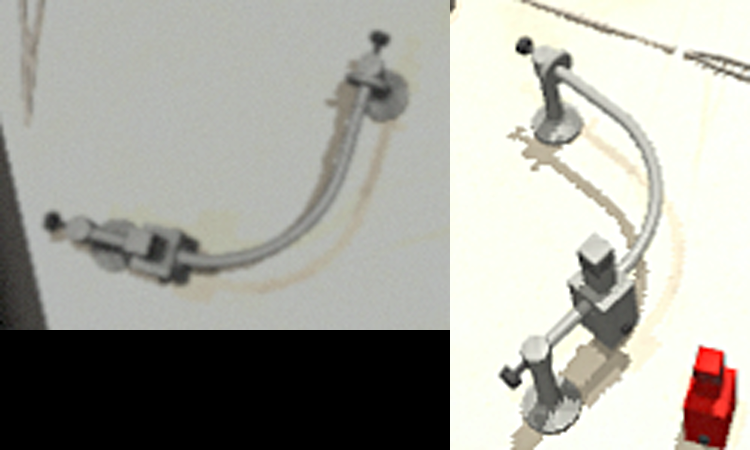

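The crop shows the grey clamp on the curved bar. Its handle top is at top (196,210) / scene (279,267). The post heads are at top (177,207) and (273,153), scene (259,301) and (263,205). The collar is at the far post, and the red one stands loose on the bench.

```bash
cat > h.py <<'E'
import numpy as np,cv2
from station import arm,cams
from scipy.spatial.transform import Rotation as Ro
def pose(s):
    T=np.eye(4);T[:3,:3]=Ro.from_euler('xyz',s["ee_rot"]).as_matrix();T[:3,3]=s["eef_pos"];return T
def ray(n,px,T=None):
    i=cams.camera_info(n)
    u=cv2.undistortPoints(np.array([[px]],float),i["camera_matrix"],i["dist_coeffs"])[0,0]
    d=np.array([*u,1])
    if n=="wrist":
        M=T@i["hand_eye"];return M[:3,3],M[:3,:3]@d
    return -i["R"].T@i["t"],i["R"].T@d
def plane(n,px,z,T=None):
    o,d=ray(n,px,T);return o+d*(z-o[2])/d[2]
def tri(rs):
    A=0;b=0
    for o,d in rs:
        d=d/np.linalg.norm(d);P=np.eye(3)-np.outer(d,d);A=A+P;b=b+P@o
    return np.linalg.solve(A,b)
E
python3 - <<'E'
from h import *
P={}
for k,a,b,z in(("post1",(176.7,206.7),(259.3,300.7),.099),("post2",(273.3,152.7),(263.3,205),.099),("handle",(196,210),(279,267.3),.148)):
    P[k]=p=(plane("top",a,z)+plane("scene",b,z))/2
    print(k,plane("top",a,z),plane("scene",b,z),tri([ray("top",a),ray("scene",b)]))
d=P["post2"]-P["post1"];print(np.linalg.norm(d))
yaw=np.arctan2(d[1],d[0])-np.arctan2(-180,180);R=Ro.from_euler('z',yaw).as_matrix()
c=(P["post1"]+P["post2"])/2; o=c-R@[.02,.02,0];o[2]=0
print("yaw",yaw,"o",o,"handle in frame",R.T@(P["handle"]-o),"home",R@[.079,-.07,.128]+o)
E
```

```text
post1 [0.4826095  0.33083089 0.099     ] [0.48394991 0.33541285 0.099     ] [0.48466341 0.33319489 0.09343779]
post2 [0.60240098 0.10959654 0.099     ] [0.59887338 0.11664719 0.099     ] [0.60444244 0.11047402 0.08939387]
handle [0.46679389 0.27148016 0.148     ] [0.46662161 0.27421557 0.148     ] [0.46754503 0.27258291 0.1446182 ]
0.24934470126686548
yaw -0.2953554339852449 o [0.51700287 0.20980949 0.        ] handle in frame [-0.06646648  0.04566884  0.148     ] home [0.57220647 0.11984527 0.128     ]
```

```bash

python3 -m handwheel '[[[-1,1,0,0,0,0,0],[-1,1,0,0,0,0,0],[-1,1,0,0,0,0,0]]]'
python3 -m handwheel '[[[-1,1,0,0,0,0,0],[-1,1,0,0,0,0,0],[-1,1,0,0,0,0,0]]]'
python3 -m handwheel '[[[-1,1,0,0,0,0,0],[-1,1,0,0,0,0,0],[-1,1,0,0,0,0,0]]]'
```

```text
t: 0.48
eef_pos: [0.3295, -0.4997, 0.2269]
ee_rot: [3.141, 0.001, -2.693]
force: [0.8, -1.1, 0.8]
width: 0.0878
gripper_force: 0.0
t: 0.85
eef_pos: [0.3672, -0.3937, 0.2269]
ee_rot: [-3.141, 0.001, -2.693]
force: [0.6, -1.1, -0.3]
width: 0.0876
gripper_force: 0.0
t: 1.23
eef_pos: [0.405, -0.2876, 0.2267]
ee_rot: [-3.141, 0.0, -2.693]
force: [-0.2, 0.1, -0.8]
width: 0.0876
gripper_force: 0.0
```

```bash

python3 -m handwheel '[[[-1,1,0,0,0,0,0],[-1,1,0,0,0,0,0],[-1,1,0,0,0,0,0]]]'
python3 -m handwheel '[[[-1,1,0,0,0,0,0],[-1,1,0,0,0,0,0],[-1,1,0,0,0,0,0]]]'
python3 -m handwheel '[[[-0.4,1,0,0,0,0,0],[-0.4,1,0,0,0,0,0],[-0.4,1,0,0,0,0,0]]]'
python3 -m handwheel '[[[-0.4,1,0,0,0,0,0],[-0.4,1,0,0,0,0,0],[-0.4,1,0,0,0,0,0]]]'
python3 -m handwheel '[[[-0.4,1,0,0,0,0,0],[-0.4,1,0,0,0,0,0],[-0.4,1,0,0,0,0,0]]]'
python3 -m handwheel '[[[0,0,0,0,0,-1,0],[0,0,0,0,0,-1,0],[0,0,0,0,0,-1,0]]]'
python3 -m handwheel '[[[0,0,0,0,0,-0.66,0],[0,0,0,0,0,-0.66,0],[0,0,0,0,0,-0.66,0]]]'
python3 - <<'E'
from h import *
s=arm.get_state();np.save("s1.npy",pose(s));print(s["eef_pos"],s["ee_rot"],s["q"])
cv2.imwrite("pics/w1.png",cams.grab_frame("wrist"))
E
```

```text
t: 1.6
eef_pos: [0.4428, -0.1813, 0.2266]
ee_rot: [-3.141, 0.0, -2.693]
force: [0.3, -0.4, 0.8]
width: 0.0873
gripper_force: 0.0
t: 1.98
eef_pos: [0.4806, -0.0749, 0.2263]
ee_rot: [-3.142, -0.0, -2.694]
force: [0.2, 0.1, -0.7]
width: 0.0877
gripper_force: 0.0
t: 2.35
eef_pos: [0.474, 0.0098, 0.2265]
ee_rot: [-3.141, -0.0, -2.695]
force: [0.1, 0.2, 1.0]
width: 0.0878
gripper_force: 0.0
t: 2.72
eef_pos: [0.4686, 0.0958, 0.2264]
ee_rot: [-3.141, -0.001, -2.695]
force: [-0.7, -0.1, 0.3]
width: 0.0878
gripper_force: 0.0
t: 3.1
eef_pos: [0.4631, 0.1817, 0.2262]
ee_rot: [-3.141, -0.001, -2.695]
force: [-0.2, 0.3, 0.3]
width: 0.0877
gripper_force: 0.0
t: 3.48
eef_pos: [0.463, 0.18, 0.2264]
ee_rot: [3.142, -0.001, -2.193]
force: [-1.2, -0.1, 0.1]
width: 0.0874
gripper_force: 0.0
t: 3.85
eef_pos: [0.463, 0.1803, 0.2265]
ee_rot: [3.141, -0.0, -1.869]
force: [-0.7, -0.8, 0.1]
width: 0.0879
gripper_force: 0.0
[0.46296433 0.18034296 0.22651627] [ 3.14146036e+00 -4.34232038e-04 -1.86868778e+00] [ 7.67860825e-01  6.27677225e-02 -3.70592417e-01  1.03906141e-04
 -1.13788022e+00 -1.06579592e+00]
```

View pics/w1.png

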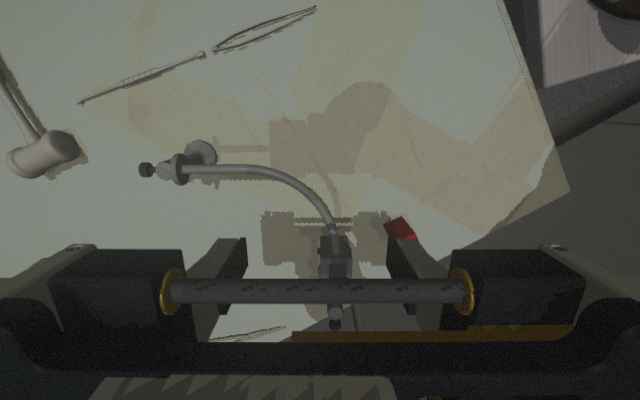

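The wrist view shows the clamp near (333,250), the bar curving up and left to the collar at (178,168) and post head at (164,168), and the red lookalike to the right at (400,228). One crop of the handle to fix it.

```bash
python3 - <<'E'
import cv2
a=cv2.imread("pics/w1.png")
cv2.imwrite("pics/w1c.png",cv2.convertScaleAbs(cv2.resize(a[140:340,140:400],None,fx=3,fy=3,interpolation=2),alpha=1.6))
from h import *
T=np.load("s1.npy");print(plane("wrist",(164,168),.099,T))
for r in (165,175,185,195,205,215,225):print(r,a[r,290:360:1,0].tolist() if r==225 else "")
# bar edges: project straight segment mid
E
```

```text
[0.60533559 0.10740151 0.099     ]
165 
175 
185 
195 
205 
215 
225 [86, 86, 84, 86, 84, 115, 113, 109, 78, 107, 107, 107, 106, 117, 106, 107, 111, 76, 103, 108, 109, 107, 93, 104, 109, 109, 109, 91, 107, 108, 109, 100, 122, 92, 91, 91, 59, 60, 61, 63, 68, 60, 61, 60, 56, 54, 102, 98, 95, 94, 82, 92, 94, 95, 102, 81, 106, 101, 102, 101, 87, 110, 88, 85, 85, 87, 83, 81, 84, 88]
```

View pics/w1c.png

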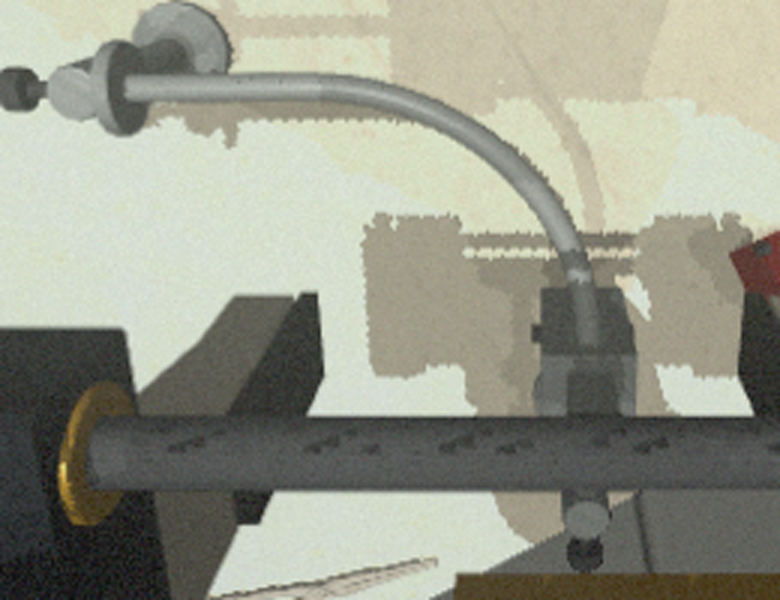

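Post heads are at (335.7,312.7) and (165,170.7). The base of the handle's front face is at (337.7,258), and the handle's top is hidden behind the gripper's rod.

```bash
python3 - <<'E'
from h import *
T=np.load("s1.npy")
p1=plane("wrist",(335.7,312.7),.099,T);p2=plane("wrist",(165,170.7),.099,T);hb=plane("wrist",(337.7,258),.102,T)
d=p2-p1;yaw=np.arctan2(d[1],d[0])+np.pi/4;R=Ro.from_euler('z',yaw).as_matrix()
o=(p1+p2)/2-R@[.02,.02,0];o[2]=0
print(p1,p2,hb,np.linalg.norm(d),yaw,o,"handle base front in frame",R.T@(hb-o),"home",R@[.079,-.07,.128]+o)
for k in range(5):
    y=.045; print("handle grip at",R@[-.07,.05,.128]+o)if k==0 else 0
E
```

```text
[0.48503158 0.33312313 0.099     ] [0.60562182 0.11028253 0.099     ] [0.46186158 0.25902565 0.102     ] 0.25337707121395897 -0.2893747527777122 [0.52045119 0.20824144 0.        ] handle base front in frame [-0.07064503  0.031954    0.102     ] home [0.57619185 0.11860898 0.128     ]
handle grip at [0.46762927 0.27613728 0.128     ]
```

```bash

python3 -m handwheel '[[[-1,0.3,0,0,0,0,0],[-1,0.3,0,0,0,0,0],[-1,0.3,0,0,0,0,0]]]'
python3 -m handwheel '[[[-0.1,0,0.6,0,0,0,0],[-0.1,0,0.6,0,0,0,0],[-0.1,0,0.6,0,0,0,0]]]'
python3 - <<'E'
from h import *
s=arm.get_state();print(s["eef_pos"],s["ee_rot"],s["force"])
a=np.hstack([cv2.resize(cams.grab_frame("wrist")[180:340,220:440],(550,400),interpolation=2),cv2.resize(cams.grab_frame("scene")[200:330,240:322],(250,400),interpolation=2)])
cv2.imwrite("pics/w2.png",cv2.convertScaleAbs(a,alpha=1.5))
E
```

```text
t: 4.28
eef_pos: [0.4629, 0.2663, 0.2261]
ee_rot: [3.141, -0.001, -1.867]
force: [0.1, -0.5, 0.2]
width: 0.0878
gripper_force: 0.0
t: 4.65
eef_pos: [0.4658, 0.2729, 0.1798]
ee_rot: [-3.141, 0.0, -1.867]
force: [-0.2, 0.2, 0.5]
width: 0.0876
gripper_force: 0.0
[0.4657605  0.27285487 0.17982765] [-3.14083720e+00  1.01277877e-05 -1.86659825e+00] [-0.2062381   0.17088768  0.45489672]
```

View pics/w2.png

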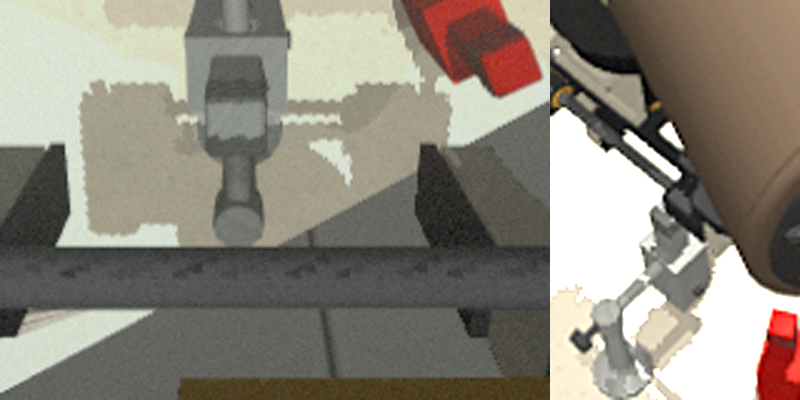

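The handle top is at wrist px (314.8,229.6), midway between the fingers. I compute the residual from that.

```bash
python3 - <<'E'
from h import *
T=pose(arm.get_state());p=plane("wrist",(314.8,229.6),.148,T);print(p,(np.linalg.inv(T)@[*p[:2],.128-.0165,1])[:3]/.08)
E
```

```text
[0.466914   0.27249227 0.148     ] [ 0.01042751 -0.01326503  0.86137794]
```

```bash

python3 -m handwheel '[[[0,0,0.4,0,0,0,0],[0,-0.01,0.86,0,0,0,0],[0,-0.01,0.86,0,0,0,0],[0,-0.01,0.86,0,0,0,0]]]' 25
python3 -m handwheel '[[[0,0,0,0,0,0,255],[0,0,0,0,0,0,255],[0,0,0,0,0,0,255],[0,0,0,0,0,0,255],[0,0,0,0,0,0,255]]]' 25
python3 -m handwheel '[[[0,0,0,0,0,0,255],[0,0,0,0,0,0,255],[0,0,-0.05,0,0,0,255],[0,0,-0.05,0,0,0,255]]]'
```

```text
t: 5.25
eef_pos: [0.4669, 0.2739, 0.1117]
ee_rot: [-3.14, 0.002, -1.865]
force: [-0.5, 0.7, 0.5]
width: 0.0877
gripper_force: 0.0
t: 5.88
eef_pos: [0.466, 0.2732, 0.1098]
ee_rot: [3.142, -0.0, -1.866]
force: [0.7, -0.1, -0.1]
width: 0.0432
gripper_force: 0.0
t: 6.38
eef_pos: [0.4659, 0.2733, 0.1139]
ee_rot: [3.142, 0.0, -1.866]
force: [-0.1, 0.7, -1.7]
width: 0.0177
gripper_force: 25.0
```

```bash

python3 -m handwheel '[[[0.1,0,0,0,0,0,255],[0.21,0,0,0,0,0,255],[0.21,0,0,0,0,0,255]]]'
python3 -m handwheel '[[[0.125,-0.006,0,0,0,-0.2,255],[0.248,-0.025,0,0,0,-0.4,255],[0.369,-0.056,0,0,0,-0.6,255],[0.479,-0.095,0,0,0,-0.785,255],[0.479,-0.095,0,0,0,-0.785,255]]]'
cat >> h.py <<'E'
def infr():
    s=arm.get_state();c=Ro.from_euler('z',-.2894).as_matrix()
    p=c.T@(s["eef_pos"]-np.array([.5205,.2082,0]));a=s["ee_rot"][2]+.2894
    e=(p[0]+.07) if p[1]>.03 else (.1-np.hypot(p[0]-.03,p[1]-.03) if p[0]<.03 else p[1]+.07)
    t=-np.pi/2 if p[1]>.03 else (np.arctan2(p[0]-.03,-(p[1]-.03)) if p[0]<.03 else 0)
    print("frame",p.round(4),"inward err",round(e,4),"yaw",round(a,3),"tangent",round(t,3),"F",s["force"].round(1),"M",s["moment"].round(2))
E
python3 -c "from h import *;infr()"
```

```text
t: 6.75
eef_pos: [0.4608, 0.2563, 0.1138]
ee_rot: [3.141, -0.0, -1.866]
force: [-0.1, 0.9, -2.4]
width: 0.0182
gripper_force: 25.0
t: 7.38
eef_pos: [0.4573, 0.2179, 0.1139]
ee_rot: [-3.141, 0.0, -1.475]
force: [-0.8, -0.0, -1.9]
width: 0.0182
gripper_force: 25.0
frame [-0.0634 -0.0087  0.1139] inward err -0.0011 yaw -1.185 tangent -1.178 F [-0.8 -0.  -1.9] M [0.08 0.1  0.02]
```

Tracks well with almost no force, so I continue the arc.

```bash

python3 -m handwheel '[[[0.125,-0.006,0,0,0,-0.2,255],[0.248,-0.025,0,0,0,-0.4,255],[0.369,-0.056,0,0,0,-0.6,255],[0.479,-0.095,0,0,0,-0.785,255],[0.479,-0.095,0,0,0,-0.785,255]]]'
python3 -c "from h import *;infr()"
python3 -m handwheel '[[[0.125,-0.006,0,0,0,-0.2,255],[0.248,-0.025,0,0,0,-0.4,255],[0.369,-0.056,0,0,0,-0.6,255],[0.479,-0.095,0,0,0,-0.785,255],[0.479,-0.095,0,0,0,-0.785,255]]]'
python3 -c "from h import *;infr()"
```

```text
t: 8.0
eef_pos: [0.4688, 0.1809, 0.1138]
ee_rot: [-3.141, 0.0, -1.084]
force: [0.9, 0.1, -1.9]
width: 0.018
gripper_force: 25.0
frame [-0.0418 -0.0409  0.1138] inward err -0.0009 yaw -0.795 tangent -0.792 F [ 0.9  0.1 -1.9] M [-0.03  0.1  -0.03]
t: 8.62
eef_pos: [0.4934, 0.1509, 0.1137]
ee_rot: [3.142, 0.0, -0.692]
force: [-0.9, 0.7, -2.5]
width: 0.0179
gripper_force: 25.0
frame [-0.0096 -0.0626  0.1137] inward err -0.0007 yaw -0.403 tangent -0.404 F [-0.9  0.7 -2.5] M [-0.05  0.22 -0.01]
```

```bash

python3 -m handwheel '[[[0.125,-0.006,0,0,0,-0.2,255],[0.248,-0.025,0,0,0,-0.4,255],[0.369,-0.056,0,0,0,-0.6,255],[0.479,-0.097,0,0,0,-0.8,255],[0.479,-0.097,0,0,0,-0.8,255]]]'
python3 -c "from h import *;infr()"
python3 -m handwheel '[[[0.12,0,0,0,0,0,255],[0.24,0,0,0,0,0,255],[0.36,0,0,0,0,0,255],[0.45,0,0,0,0,0,255],[0.45,0,0,0,0,0,255]]]'
python3 -c "from h import *;infr()"
```

```text
t: 9.25
eef_pos: [0.5278, 0.1327, 0.1136]
ee_rot: [3.142, 0.0, -0.293]
force: [0.0, 0.4, -2.4]
width: 0.0178
gripper_force: 25.0
frame [ 0.0286 -0.0703  0.1136] inward err -0.0003 yaw -0.003 tangent -0.014 F [ 0.   0.4 -2.4] M [-0.08  0.21 -0.  ]
t: 9.88
eef_pos: [0.5627, 0.1218, 0.1135]
ee_rot: [3.141, 0.0, -0.289]
force: [0.4, 0.2, -2.3]
width: 0.0177
gripper_force: 25.0
frame [ 0.0651 -0.0708  0.1135] inward err -0.0008 yaw 0.0 tangent 0 F [ 0.4  0.2 -2.3] M [-0.04  0.24  0.01]
```

```bash

python3 -m handwheel '[[[0.06,0,0,0,0,0,255],[0.12,0,0,0,0,0,255],[0.14,0,0,0,0,0,255],[0.14,0,0,0,0,0,255]]]'
python3 -c "from h import *;infr()"
python3 -m handwheel '[[[0.02,0,0,0,0,0,255],[0.02,0,0,0,0,0,255]]]'
python3 -c "from h import *;infr()"
python3 -m handwheel '[[[0.02,0,0,0,0,0,255],[0.02,0,0,0,0,0,255]]]'
python3 -c "from h import *;infr()"
```

```text
t: 10.38
eef_pos: [0.573, 0.1189, 0.1137]
ee_rot: [3.142, 0.0, -0.288]
force: [-0.6, 0.4, -1.3]
width: 0.0182
gripper_force: 25.0
frame [ 0.0758 -0.0706  0.1137] inward err -0.0006 yaw 0.001 tangent 0 F [-0.6  0.4 -1.3] M [-0.11  0.15 -0.03]
t: 10.62
eef_pos: [0.5746, 0.1185, 0.1138]
ee_rot: [-3.142, -0.0, -0.288]
force: [-0.4, -1.3, -1.6]
width: 0.0176
gripper_force: 25.0
frame [ 0.0775 -0.0706  0.1138] inward err -0.0006 yaw 0.001 tangent 0 F [-0.4 -1.3 -1.6] M [-0.06  0.18  0.03]
t: 10.88
eef_pos: [0.5762, 0.118, 0.1138]
ee_rot: [-3.142, -0.0, -0.288]
force: [-0.4, 0.6, -2.5]
width: 0.0178
gripper_force: 25.0
frame [ 0.0791 -0.0706  0.1138] inward err -0.0006 yaw 0.001 tangent 0 F [-0.4  0.6 -2.5] M [-0.05  0.16  0.02]
```

No contact yet, so I advance in small steps until the collar pushes back.

```bash

python3 -m handwheel '[[[0.02,0,0,0,0,0,255],[0.02,0,0,0,0,0,255]]]'
python3 -c "from h import *;infr()"
python3 -m handwheel '[[[0.02,0,0,0,0,0,255],[0.02,0,0,0,0,0,255]]]'
python3 -c "from h import *;infr()"
```

```text
t: 11.12
eef_pos: [0.5778, 0.1175, 0.1137]
ee_rot: [-3.142, -0.0, -0.288]
force: [0.4, -0.1, -2.1]
width: 0.0181
gripper_force: 25.0
frame [ 0.0808 -0.0706  0.1137] inward err -0.0006 yaw 0.001 tangent 0 F [ 0.4 -0.1 -2.1] M [-0.13  0.1  -0.  ]
t: 11.38
eef_pos: [0.5781, 0.1172, 0.1135]
ee_rot: [3.141, 0.002, -0.289]
force: [-5.0, 1.8, 0.7]
width: 0.0178
gripper_force: 25.0
frame [ 0.0812 -0.0708  0.1135] inward err -0.0008 yaw 0.001 tangent 0 F [-5.   1.8  0.7] M [0.79 1.88 0.04]
```

Contact with the collar (about 5 N). I ease back 1 mm, lower 4 mm, open and rise.

```bash

python3 -m handwheel '[[[-0.02,0,0.05,0,0,0,255],[-0.02,0,0.05,0,0,0,255],[-0.02,0,0.05,0,0,0,0],[-0.02,0,0.05,0,0,0,0],[-0.02,0,0.05,0,0,0,0]]]'
python3 -m handwheel '[[[0,0,0,0,0,0,0],[0,0,0,0,0,0,0],[0,0,0,0,0,0,0],[0,0,0,0,0,0,0]]]'
python3 -m handwheel '[[[0,0,-0.3,0,0,0,0],[0,0,-0.6,0,0,0,0],[0,0,-1,0,0,0,0],[0,0,-1,0,0,0,0]]]'
python3 - <<'E'
from h import *
s=arm.get_state();np.save("s2.npy",pose(s))
a=np.hstack([cv2.resize(cams.grab_frame("wrist")[180:340,220:440],(550,400),interpolation=2),cv2.resize(cams.grab_frame("scene")[180:310,230:311],(250,400),interpolation=2)])
cv2.imwrite("pics/w3.png",cv2.convertScaleAbs(a,alpha=1.5))
E
```

```text
t: 12.0
eef_pos: [0.5777, 0.1174, 0.1096]
ee_rot: [3.141, -0.0, -0.288]
force: [0.5, -0.1, 0.1]
width: 0.0422
gripper_force: 0.0
t: 12.5
eef_pos: [0.5776, 0.1175, 0.1097]
ee_rot: [3.142, 0.0, -0.288]
force: [-0.0, -0.5, -0.5]
width: 0.0825
gripper_force: 0.0
t: 13.0
eef_pos: [0.5792, 0.1181, 0.1927]
ee_rot: [-3.138, -0.004, -0.288]
force: [-0.6, 1.2, -1.0]
width: 0.0874
gripper_force: 0.0
```

View pics/w3.png

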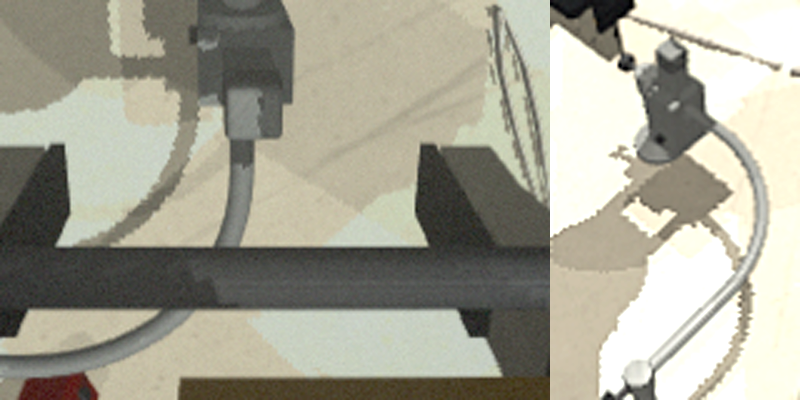

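The clamp is at the collar and released. The handle top is near crop (245,112), but a side face shows too, so I check for tilt with a brighter, larger crop.

```bash
python3 - <<'E'
from h import *
s=arm.get_state();np.save("s2.npy",pose(s));print(s["eef_pos"],s["ee_rot"])
w=cams.grab_frame("wrist")[150:250,270:370];t=cams.grab_frame("scene")[180:250,240:310]
a=np.hstack([cv2.resize(w,(400,400),interpolation=2),cv2.resize(t,(400,400),interpolation=2)])
cv2.imwrite("pics/w4.png",cv2.convertScaleAbs(a,alpha=1.9))
E
```

```text
[0.57751714 0.11758992 0.18986098] [-3.14097329e+00 -1.83640387e-04 -2.88452659e-01]
```

View pics/w4.png

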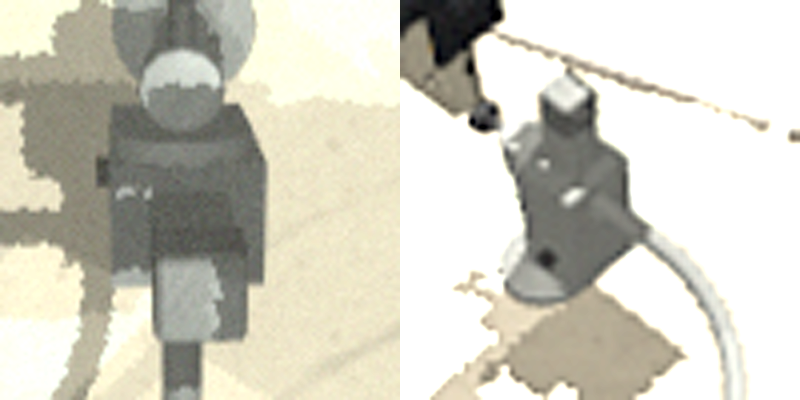

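Handle top centre is at px (320.2,224.5), the bar below it at (315.4,244) and the post head at (315.3,172.5). The side patch seems to be a shadow edge. I work out the tilt from these.

```bash
python3 - <<'E'
from h import *
T=np.load("s2.npy");c=Ro.from_euler('z',-.2894).as_matrix();o=np.array([.5205,.2082,0])
f=lambda px,z:c.T@(plane("wrist",px,z,T)-o)
h=f((320.2,224.5),.148);b=f((315.4,244),.09);p=f((315.3,172.5),.099)
print(h,b,p,"roll",np.arctan2(h[1]-b[1],.058))
# scene: handle top
q=c.T@(plane("scene",(240+170/400*70,180+98/400*70),.148)-o);print(q)
E
```

```text
[ 0.080729   -0.07378954  0.148     ] [ 0.03496673 -0.06977694  0.09      ] [ 0.11083893 -0.0697673   0.099     ] roll -0.06907256635265305
[ 0.07381544 -0.06750337  0.148     ]
```

Position is right and the tilt is about 4°. The gripper is clear of the handle, so I hand in.

```bash
python3 -c "
from station import arm
print(arm.job_done())"
```

```text
the job is handed in; nothing more can be done
None
```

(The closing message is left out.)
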